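# Find the tube with the loose rod by shaking and present it over the tray

## Task

One of the three look-alike capped tubes in the cradle has a loose steel rod inside; in the other two the rod is wedged fast. Lift the tubes out one at a time and shake or rock them lengthwise until you have felt which one rattles (shake that one too before you bring it to the tray), laying every silent tube back in its own place in the cradle. Finish while still holding the rattling tube, motionless and horizontal, about 15 cm above the middle of the open tray, ready for a colleague to open it; keep silent tubes away from the tray and leave the other things where they are.

Things in the scene. Friction and masses are not known exactly. Their poses are not given: they have to be found in the camera images.
- spot_left (a point): left (+y) place of the cradle: the point on the axis of the tube lying there at the start, mid-length of its body, 31 mm above the bench; stays when the tube is taken away. The tubes look alike: white, red cap, body 29 mm across and 100 mm long, cap 32 mm across and 14 mm long at the far (+x) end; the point is 50 mm from the foot. They lie along x of the cradle
- spot_middle (a point): middle place of the cradle: the point on the axis of the tube lying there at the start, mid-length of its body, 31 mm above the bench; stays when the tube is taken away. Each tube weighs 0.19 to 0.23 kg whether it rattles or not, balanced within 5 mm of this point. Which place has the rattling tube varies. Its rod (0.15 kg) slides up to 35 mm from mid-length to either end
- spot_right (a point): right (-y) place of the cradle: the point on the axis of the tube lying there at the start, mid-length of its body, 31 mm above the bench; stays when the tube is taken away. The loose rod slides once the tube tips over 0.14 rad, knocks at the ends, and stays put when level: tip one end down 0.4 rad, level, tip the other, level, and the moment on the tool differs by 0.1 N m; a wedged rod: none
- cradle: low fixed cradle (dark plate, white bars), 100 x 300 mm; each tube rests on two pairs of short rods (tops 21 mm above the bench) 36 mm to either side of its middle, along x; between them only a 4 mm plate, so fingers can reach down on both sides of the tube; places 110 mm apart along y; origin: centre of the underside, x away from the robot
- tray_center (a point): the centre of the mouth of the open aluminium tray (120 x 160 mm, 30 mm high, fixed), level with its rim at 30 mm above the bench; the rattling tube is presented above it
- tin_septa_center (a point): centre of a round blue-lidded tin, 56 mm across and 28 mm high, right of the cradle; bystander
- bottle_internal_std_center (a point): centre of a brown screw-cap bottle, 54 mm across and 100 mm high, behind the cradle to the left; bystander
- tape_roll_center (a point): centre of a flat roll of tape, 69 mm across and 19 mm high, lying left of the cradle; bystander
Things that resemble listed ones, but are neither listed nor needed, are in the scene too. There is more than one size of the part that bears tray_center; the job needs the smallest.

How it is judged:
By the outcome, as a careful person would: the job done as asked, in the order asked, and still so for the second after the job is handed in, while the arm keeps its last pose, push and grip.
It also fails if it takes over 72 s, if anything falls off the work surface, if the arm or the gripper's body presses on something with over 40 N, if the wrist force passes 120 N, or if a joint passes its speed limit or range.

## Robot

A 6-joint arm with a two-finger parallel gripper is mounted at the origin on the work surface; the furniture and walls round the work are solid. World frame = base frame: x ahead of the robot, y to its left, z up, the work surface at z = 0. Lengths are in m, angles in rad, forces in N, time in s.
With the tool pointing down it reaches from about 0.275 to 0.775 m from the base axis. Payload 14.6 kg.
Tool frame: the origin (TCP) lies between the finger pads; the fingertips stand 14 mm ahead of it and the grasp point (between the pads) lies 5 mm behind it; z points along the fingers, y is the line along which they close (so a half turn about z gives the same grasp; the last joint's range is limited). The gripper opens to 85 mm and grips with 20 to 120 N. Pads are 22 mm wide; open, the fingers measure 114 mm over their backs; the gripper's body (76 mm by 85 mm) begins 54 mm behind the grasp point. The pads swing forward as they close: fully open they stand 13 mm farther back than shut.
Start: joints at [1.147, 0.263, -0.048, 1.259, 0, 1.415], TCP at [0.139, 0.506, 0.221] pointing down, gripper open.
Joint ranges: [-2.65, 2.65], [-0.89, 1.7], [-1.18, 1.37], [-2.13, 2.11], [-1.35, 1.29], [-3.14, 3.14]. Speed limits (rad/s): [1.89, 1.89, 2.57, 2.79, 3.14, 3.14].

## Interface

Orientations are given as [roll, pitch, yaw] about the fixed x, y, z axes, in that order (R = Rz(yaw) Ry(pitch) Rx(roll)).
In Python, from station import ctrl gives the robot as it stands.
- The arm moves only by the tool send_rows, never from a script. Its argument "increments" is a list of rows, each an object with "jaw": the closure in counts, from 0 (fully open) to 255 (shut); "xyz": the shift along the world's x, y, z in cm, a list of three; "delta_rot": the turn, a rotation vector about the world's x, y, z in degrees, a list of three. In form: [{"jaw": jaw, "xyz": [tx, ty, tz], "delta_rot": [wx, wy, wz]}, ...]. A call has 1 to 5 rows; each row shifts and turns the commanded pose from where the row before left it; what a row does not reach is not made up. A row lasts 1/8 s, in which the tool goes at most 62.5 mm and 10.7 degrees, less where a joint would pass 70% of its speed; a pose out of reach is approached as far as the arm can. A call is refused whole if a number of a shift passes 6.25 or a number of a turn 10.7, either way. A call with a gripper value outside its range is refused whole. The fingers move at their own pace and stop on an object; the grip force is fixed at half the most. Time passes only in rows, so rows that do not move let the fingers close. It gives the time, the measured TCP pose, the force, the opening and the grip force at its end, in the units of the state.
- ctrl.state(): the state, without advancing time (a new reading comes with each control period).
- ctrl.capture(name): name is "side" or "top"; returns the picture (480x640x3 uint8, red, green, blue); there is no depth.
- ctrl.camera_info(name): a dict with "K" (3x3 intrinsics, pixels), "camera_from_world" (4x4, takes a point from world to camera coordinates). Camera axes: x right, y down, z forward; pixel columns grow to the right and rows downward; lengths in m; the calibration is good to about 2 mm. A picture is of the moment at which its call begins. camera_info takes no time and is no camera call.
- ctrl.sign_off(): hands the job in; it is judged then, once.
The state is a dict: "time_s": time; "joints": joint angles; "qd": joint speeds; "joint_efforts": joint torques, N m; "position": TCP position; "tool_rot": TCP orientation; "wrist_force": force on the tool from outside, world axes, zero at the start; "moment": the same for the moment, N m; "finger_gap": opening from 0.0 (shut) to 1.0 (fully open); "gripper_force": force on a finger pad.
Only numpy, scipy, OpenCV 4.12 (cv2) and the standard library are available. Lean on these libraries where they do the work, as an engineer would, in place of code of your own. Each camera call takes 0.05 s, during which the arm holds its last target. There are 200 camera calls.

## Working session

There is one attempt and no reset: what is moved stays moved. The work goes in short steps, Python scripts to look and compute and a tool call to move; the robot and the scene stay as the last step left them, time stands still between calls to the robot, and variables do not carry over. Pictures are saved under pics/ and viewed, at most 10 in all, crops included, and the job is handed in when it is done.

Besides the shell and the picture viewer there is one more tool, called after "Request:" by a JSON object that holds its "method" and its "body", one argument or row to a line. send_rows: Moves the arm, as the interface text tells. Its arguments: {"type":"object","properties":{"increments":{"type":"array"}},"required":["increments"]}

```bash
mkdir -p pics; python3 - <<'E'
from station import ctrl
import cv2
for n in("top","side"):
    cv2.imwrite(f"pics/{n}0.png",cv2.cvtColor(ctrl.capture(n),cv2.COLOR_RGB2BGR))
    i=ctrl.camera_info(n);print(n,i["K"],i["camera_from_world"])
print(ctrl.state())
E
```

```text
top [[457.14944616   0.         323.17697264]
 [  0.         457.14944616 237.9327971 ]
 [  0.           0.           1.        ]] [[-0.01199723 -0.9999188  -0.00429543 -0.01305269]
 [-0.99702624  0.01228933 -0.07607665  0.44619349]
 [ 0.07612327  0.00336995 -0.99709272  0.98230739]
 [ 0.          0.          0.          1.        ]]
side [[472.49085292   0.         317.40704369]
 [  0.         472.49085292 242.88474973]
 [  0.           0.           1.        ]] [[ 0.991827   -0.12624629 -0.01846844 -0.43111021]
 [-0.1015399  -0.69336437 -0.71339715  0.05988885]
 [ 0.07725838  0.70944184 -0.70051654  1.21270859]
 [ 0.          0.          0.          1.        ]]
{'time_s': 0.1, 'joints': array([ 1.14668094e+00,  2.63475844e-01, -4.88311319e-02,  1.25938296e+00,
        1.90820416e-06,  1.41548711e+00]), 'qd': array([-9.33081403e-04, -1.68467953e-04,  1.17619749e-03,  2.05278588e-04,
        2.67024712e-05, -1.77910835e-03]), 'joint_efforts': array([ 4.37036011e-03, -6.38577604e+01,  3.85063720e+01,  9.90805478e-03,
       -1.60886788e-05, -2.49701273e-06]), 'position': array([0.13934374, 0.50593303, 0.22098833]), 'tool_rot': array([-3.14071009e+00, -1.40113962e-04,  2.87278642e+00]), 'wrist_force': array([0.18149733, 0.15702306, 0.50390302]), 'moment': array([-0.03119156,  0.00426832, -0.06609482]), 'gripper_force': 0.0, 'finger_gap': 0.9990599272879863}
```

View pics/top0.png

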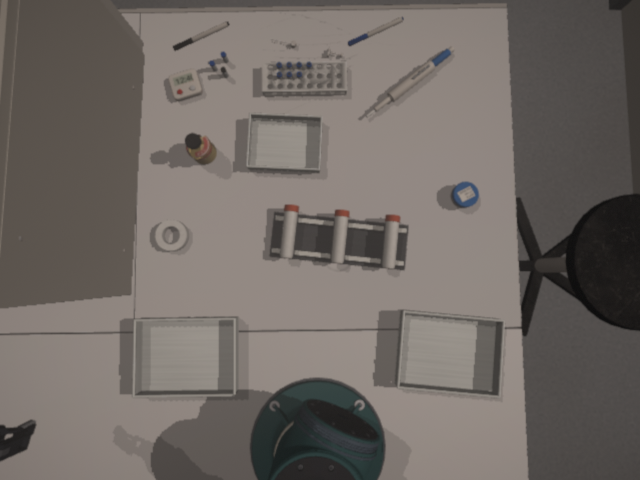

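View pics/side0.png

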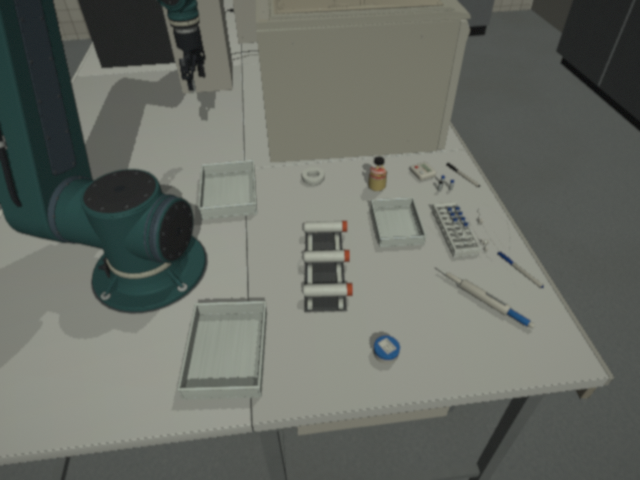

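Top view: cradle at (340,240) with three tubes (red caps at about (291,209), (342,214), (392,219)); the smallest tray is at (284,144), with the bigger ones at (186,357) and (451,354). The bottle is at (200,149), the tape at (171,236) and the tin at (465,195).

```bash
cat > h.py <<'E'
import numpy as np,cv2
from station import ctrl
def ray(n,u,v,z):
    i=ctrl.camera_info(n);K=np.array(i["K"]);T=np.array(i["camera_from_world"]);R=T[:3,:3];c=-R.T@T[:3,3]
    d=R.T@np.linalg.solve(K,[u,v,1.]);return c+d*(z-c[2])/d[2]
def reds(n,im,box):
    h=cv2.cvtColor(im,cv2.COLOR_RGB2HSV);m=(((h[...,0]<10)|(h[...,0]>170))&(h[...,1]>110)&(h[...,2]>60)).astype(np.uint8)
    k=np.zeros_like(m);x0,y0,x1,y1=box;k[y0:y1,x0:x1]=1
    _,_,s,c=cv2.connectedComponentsWithStats(m*k)
    return [(c[j],s[j]) for j in range(1,len(s)) if s[j][4]>25]
E
python3 - <<'E'
from h import *
for n,b in(("top",(260,190,420,280)),("side",(290,210,370,310))):
    im=cv2.cvtColor(cv2.imread(f"pics/{n}0.png"),cv2.COLOR_BGR2RGB)
    for c,s in reds(n,im,b): print(n,c.round(1),s,ray(n,*c,.031).round(4))
    if n=="top":
        g=cv2.cvtColor(im,cv2.COLOR_RGB2GRAY)
        # foot ends: profile below caps
        for u,v in((288,259),(339,264),(390,269)):
            print([int(g[y,u]) for y in range(v-14,v+8)], v-14)
# tray rim corners
    if n=="top":
        for z in(.03,): 
            P=[ray(n,u,v,z) for u,v in((249,115),(322,116),(320,173),(247,170))]
            print(np.round(P,4),np.mean(P,0))
    if n=="side":
        P=[ray(n,u,v,.03) for u,v in((370,200),(413,199),(424,238),(377,242))]
        print(np.round(P,4),np.mean(P,0))
E
python3 - <<'E'
import cv2
a=cv2.imread("pics/top0.png")[95:285,230:430]
cv2.imwrite("pics/crop.png",cv2.resize(a,None,fx=3.1,fy=3.1,interpolation=cv2.INTER_CUBIC))
E
```

```text
top [291.6 207.6] [286 205  12   6  60] [0.5118 0.0491 0.031 ]
top [342.1 212.6] [336 210  13   6  62] [ 0.4994 -0.0602  0.031 ]
top [393.1 217.7] [387 215  13   7  59] [ 0.4868 -0.1702  0.031 ]
[148, 148, 148, 149, 150, 150, 150, 150, 150, 150, 147, 142, 125, 111, 117, 123, 129, 132, 134, 136, 138, 139] 245
[145, 145, 145, 146, 148, 148, 148, 148, 148, 147, 146, 143, 128, 108, 112, 123, 125, 124, 123, 124, 124, 129] 250
[142, 141, 142, 144, 145, 145, 146, 146, 146, 146, 144, 142, 137, 111, 107, 120, 121, 121, 121, 123, 132, 138] 255
[[ 0.7187  0.1417  0.03  ]
 [ 0.7143 -0.0192  0.03  ]
 [ 0.5871 -0.0133  0.03  ]
 [ 0.5958  0.146   0.03  ]] [0.6539958  0.06381579 0.03      ]
side [344.4 225.5] [343 221   4  10  38] [0.514  0.0463 0.031 ]
side [346.5 255.4] [345 250   4  11  41] [ 0.5006 -0.0639  0.031 ]
side [349.2 288.7] [347 284   5  11  49] [ 0.4886 -0.1718  0.031 ]
[[ 0.6037  0.1424  0.03  ]
 [ 0.7247  0.1287  0.03  ]
 [ 0.71   -0.0302  0.03  ]
 [ 0.5866 -0.0271  0.03  ]] [0.65626987 0.05346291 0.03      ]
```

View pics/crop.png

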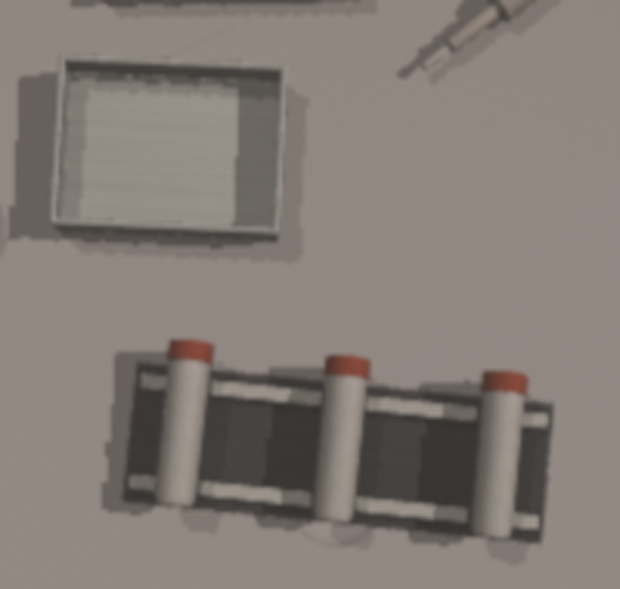

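Small tray 120x160 measures right, and the cap spacing of 220 mm matches. The cradle yaw is about -0.1135 rad. Spots: left (0.456, 0.055), middle (0.443, -0.054), right (0.430, -0.164). Tray centre is about (0.655, 0.062).

Request:
{"method": "send_rows", "body": {
  "increments": [
    {"jaw":0,"xyz":[1,-5,0],"delta_rot":[0,0,2.2]},
    {"jaw":0,"xyz":[1,-5,0],"delta_rot":[0,0,2.2]},
    {"jaw":0,"xyz":[1,-5,0],"delta_rot":[0,0,2.2]},
    {"jaw":0,"xyz":[1,-5,0],"delta_rot":[0,0,2.2]},
    {"jaw":0,"xyz":[3.4,-3.1,0],"delta_rot":[0,0,0]}
  ]
}}

```text
time_s: 0.72
position: [0.2126, 0.2733, 0.2215]
tool_rot: [3.141, 0.0, 3.028]
wrist_force: [-0.1, 1.3, -0.4]
finger_gap: 1.0
gripper_force: 0.0
```

Request:
{"method": "send_rows", "body": {
  "increments": [
    {"jaw":0,"xyz":[3.4,-3.1,0],"delta_rot":[0,0,0]},
    {"jaw":0,"xyz":[3.4,-3.1,0],"delta_rot":[0,0,0]},
    {"jaw":0,"xyz":[3.4,-3.1,0],"delta_rot":[0,0,0]},
    {"jaw":0,"xyz":[3.4,-3.1,0],"delta_rot":[0,0,0]},
    {"jaw":0,"xyz":[3.4,-3.1,0],"delta_rot":[0,0,0]}
  ]
}}

```text
time_s: 1.35
position: [0.3843, 0.1188, 0.2213]
tool_rot: [3.142, -0.0, 3.026]
wrist_force: [1.0, 1.3, -0.4]
finger_gap: 0.998
gripper_force: 0.0
```

Request:
{"method": "send_rows", "body": {
  "increments": [
    {"jaw":0,"xyz":[3.4,-3.1,0],"delta_rot":[0,0,0]},
    {"jaw":0,"xyz":[3.4,-3.1,-3],"delta_rot":[0,0,0]},
    {"jaw":0,"xyz":[0,0,-3],"delta_rot":[0,0,0]},
    {"jaw":0,"xyz":[0,0,0],"delta_rot":[0,0,0]}
  ]
}}

```text
time_s: 1.85
position: [0.4501, 0.058, 0.1599]
tool_rot: [-3.141, -0.004, 3.026]
wrist_force: [-0.7, 0.7, 0.4]
finger_gap: 0.997
gripper_force: 0.0
```

Request:
{"method": "send_rows", "body": {
  "increments": [
    {"jaw":0,"xyz":[0.5,-0.3,-4],"delta_rot":[0,0,0]},
    {"jaw":0,"xyz":[0,0,-4],"delta_rot":[0,0,0]},
    {"jaw":0,"xyz":[0,0,-3],"delta_rot":[0,0,0]},
    {"jaw":0,"xyz":[0,0,-1.6],"delta_rot":[0,0,0]},
    {"jaw":0,"xyz":[0,0,-0.6],"delta_rot":[0,0,0]}
  ]
}}

```text
time_s: 2.48
position: [0.4565, 0.0555, 0.0298]
tool_rot: [3.142, 0.0, 3.027]
wrist_force: [-0.0, 0.3, -0.1]
finger_gap: 1.003
gripper_force: 0.0
```

```bash
python3 - <<'E'
from h import *
s=ctrl.state();print(s["position"],s["wrist_force"],s["moment"])
a=ctrl.capture("top")[170:300,230:430];b=ctrl.capture("side")[190:320,250:450]
o=np.vstack([a,b]);cv2.imwrite("pics/g1.png",cv2.cvtColor(cv2.resize(o,None,fx=2.3,fy=2.3,interpolation=cv2.INTER_CUBIC),cv2.COLOR_RGB2BGR))
E
```

```text
[0.45648764 0.05552898 0.02977925] [-0.0185815   0.32652471 -0.06416426] [0.02524694 0.00531653 0.00243903]
```

View pics/g1.png

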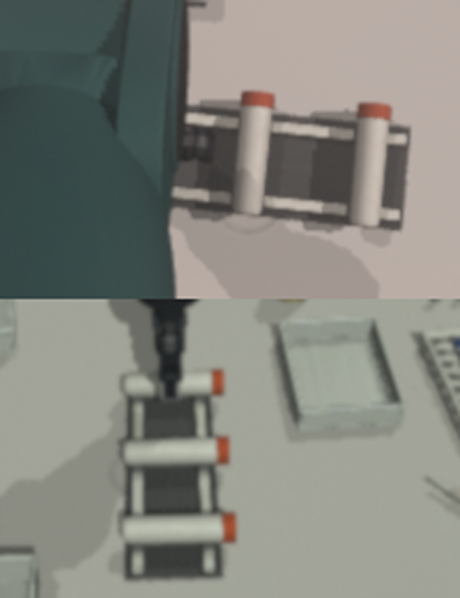

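The finger stands mid-body on the left tube, so I grasp and lift.

Request:
{"method": "send_rows", "body": {
  "increments": [
    {"jaw":255,"xyz":[0,0,-0.2],"delta_rot":[0,0,0]},
    {"jaw":255,"xyz":[0,0,0],"delta_rot":[0,0,0]},
    {"jaw":255,"xyz":[0,0,0],"delta_rot":[0,0,0]},
    {"jaw":255,"xyz":[0,0,0],"delta_rot":[0,0,0]},
    {"jaw":255,"xyz":[0,0,0],"delta_rot":[0,0,0]}
  ]
}}

```text
time_s: 3.2
position: [0.4568, 0.0562, 0.028]
tool_rot: [3.139, 0.001, 3.027]
wrist_force: [-2.2, 9.0, 9.6]
finger_gap: 0.237
gripper_force: 52.7
```

```bash
python3 - <<'E'
from h import *
s=ctrl.state();print(s["position"],s["wrist_force"],s["moment"],s["finger_gap"],s["gripper_force"])
E
```

```text
[0.45681795 0.05619978 0.02798662] [-2.15685487  8.98716525  9.5522029 ] [1.88924057 0.23979576 0.03125676] 0.23679397409822456 52.73504197597504
```

Request:
{"method": "send_rows", "body": {
  "increments": [
    {"jaw":255,"xyz":[0,0,1],"delta_rot":[0,0,0]},
    {"jaw":255,"xyz":[0,0,3],"delta_rot":[0,0,0]},
    {"jaw":255,"xyz":[0,0,4],"delta_rot":[0,0,0]},
    {"jaw":255,"xyz":[0,0,3],"delta_rot":[0,0,0]},
    {"jaw":255,"xyz":[0,0,0],"delta_rot":[0,0,0]}
  ]
}}

```text
time_s: 3.82
position: [0.4575, 0.055, 0.1393]
tool_rot: [-3.142, 0.004, 3.026]
wrist_force: [0.2, 0.8, -3.1]
finger_gap: 0.235
gripper_force: 49.9
```

```bash
cat >> h.py <<'E'
def st():
    s=ctrl.state()
    y=np.array([.1133,.9936,0])
    print(s["time_s"],s["position"].round(4),"F",s["wrist_force"].round(2),"M",s["moment"].round(3),"M.y",round(float(s["moment"]@y),3),"gap",round(s["finger_gap"],3),round(s["gripper_force"],1),s["tool_rot"].round(3))
E
python3 - <<'E'
from h import *
st()
b=ctrl.capture("side")[130:330,240:440]
cv2.imwrite("pics/g2.png",cv2.cvtColor(cv2.resize(b,None,fx=2.9,fy=2.9,interpolation=cv2.INTER_CUBIC),cv2.COLOR_RGB2BGR));st()
E
```

```text
3.825 [0.4575 0.055  0.1393] F [ 0.23  0.78 -3.13] M [-0.014 -0.004  0.051] M.y -0.006 gap 0.235 49.9 [-3.142  0.004  3.026]
3.875 [0.4567 0.055  0.1378] F [-0.09  0.33 -1.85] M [-0.007  0.022 -0.016] M.y 0.021 gap 0.239 49.9 [-3.141e+00  1.000e-03  3.026e+00]
```

View pics/g2.png

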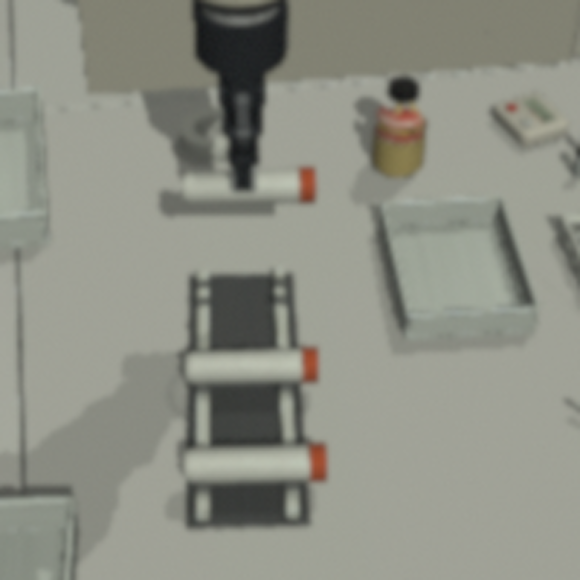

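```bash
python3 - <<'E'
from h import *
i=ctrl.camera_info("side");K=i["K"];T=i["camera_from_world"]
def pr(p):
    q=K@(T[:3,:3]@p+T[:3,3]);return (q[:2]/q[2]).round(1)
c=np.array([.4567,.055,.1378]);x=np.array([.9936,-.1133,0]);y=np.array([.1133,.9936,0])
print("axis mid",pr(c+[0,0,.005]),"cap@tcp+5mm",pr(c+x*.057+[0,0,.005]),"cap@tcp-5",pr(c+x*.057+[0,0,-.005]))
print("near tip out",pr(c-y*.025-[0,0,.014]),"near tip in",pr(c-y*.0145-[0,0,.014]))
b=cv2.cvtColor(cv2.imread("pics/g2.png"),cv2.COLOR_BGR2RGB)
for q,s in reds("side",b,(280,160,330,210)):print(q/2.9+[240,130],s)
E
```

```text
axis mid [322.3 192.5] cap@tcp+5mm [345. 192.] cap@tcp-5 [344.9 195.1]
near tip out [322.6 204.8] near tip in [322.5 202.1]
[345.94243529 193.50527988] [301 169  13  32 369]
```

```bash
python3 - <<'E'
from h import *
b=cv2.imread("pics/g2.png");s=cv2.resize(b,(200,200),interpolation=cv2.INTER_AREA)
g=cv2.cvtColor(s,cv2.COLOR_BGR2GRAY)[54:76,70:110]
print("rows from 184, cols from 310");print("\n".join(" ".join(f"{v:3d}" for v in r[2:24]) for r in g))
E
```

```text
rows from 184, cols from 310
 93 110 127 133 130 118  92  58  36  34  37  37  36  36  34  41  69 112 145 157 159 160
 96 113 130 136 134 126 105  69  41  37  37  38  37  36  38  47  75 114 146 158 160 159
 99 116 135 145 147 141 122  86  52  38  36  35  34  36  47  66  93 125 149 158 158 159
102 117 137 148 150 146 132 102  66  44  35  33  33  38  62  91 116 138 152 157 157 158
109 119 133 141 142 139 127 105  75  49  36  33  33  44  73 107 131 146 154 156 156 157
123 128 134 139 138 131 118 100  78  54  39  35  34  47  77 112 139 154 160 161 161 162
142 143 146 148 146 138 121 102  82  60  41  36  36  48  78 115 145 163 171 171 172 172
158 159 160 161 160 153 137 113  90  65  43  33  36  48  79 117 150 171 179 180 179 179
169 169 170 170 170 165 151 124  97  67  43  34  35  48  79 118 153 176 184 185 184 184
174 175 175 175 175 172 157 131 101  70  46  37  37  49  80 119 153 176 185 186 185 185
175 174 175 175 175 173 161 137 109  80  61  55  54  62  88 120 151 173 181 181 180 180
171 170 170 170 171 169 162 146 124 104  93  90  90  93 106 128 152 167 172 171 170 171
163 163 162 163
[... 164 characters left out ...]
 137 137 137 136 137 137 136 136 135 133 133 133 133 132 133 134 133 133 132 132 132
121 120 120 120 118 119 119 119 118 118 117 117 116 116 116 116 116 115 115 115 114 115
109 109 109 108 107 108 108 107 107 107 107 106 106 106 106 105 105 106 105 105 105 108
106 106 107 106 106 106 106 105 105 106 105 106 105 105 105 105 105 105 105 105 106 109
108 108 108 108 109 108 108 108 108 108 108 109 108 107 108 108 108 108 108 108 108 112
119 119 119 119 120 119 120 120 120 120 119 119 120 120 119 120 120 120 120 120 120 123
139 139 138 139 139 139 139 139 140 140 140 140 139 139 139 139 139 139 139 139 139 140
154 154 154 154 154 154 154 154 154 154 154 154 154 154 154 154 154 155 154 154 154 154
```

```bash
python3 - <<'E'
from h import *
i=ctrl.camera_info("side");K=i["K"];T=i["camera_from_world"]
def pr(p):
    q=K@(T[:3,:3]@p+T[:3,3]);return (q[:2]/q[2]).round(1)
y=np.array([.1133,.9936,0])
for nm,c,offs in(("open",np.array([.4565,.0555,.0298]),(.0425,.05,.057)),("shut",np.array([.4567,.055,.1378]),(.010,.0145,.02,.028))):
  for o in offs:
    print(nm,o,[(dz,pr(c-y*o+[0,0,dz/1000])[1]) for dz in(-14,-8,-1,6,12)])
b=cv2.imread("pics/g1.png");s=cv2.resize(b,(200,260),interpolation=cv2.INTER_AREA)
g=cv2.cvtColor(s,cv2.COLOR_BGR2GRAY)[165:180,66:84]
print("rows from 225 cols from 316");print(g)
st()
E
```

```text
open 0.0425 [(-14, np.float64(240.4)), (-8, np.float64(238.8)), (-1, np.float64(236.9)), (6, np.float64(234.9)), (12, np.float64(233.3))]
open 0.05 [(-14, np.float64(242.4)), (-8, np.float64(240.8)), (-1, np.float64(238.9)), (6, np.float64(236.9)), (12, np.float64(235.3))]
open 0.057 [(-14, np.float64(244.3)), (-8, np.float64(242.7)), (-1, np.float64(240.7)), (6, np.float64(238.8)), (12, np.float64(237.1))]
shut 0.01 [(-14, np.float64(200.9)), (-8, np.float64(199.1)), (-1, np.float64(196.9)), (6, np.float64(194.7)), (12, np.float64(192.8))]
shut 0.0145 [(-14, np.float64(202.1)), (-8, np.float64(200.2)), (-1, np.float64(198.0)), (6, np.float64(195.9)), (12, np.float64(194.0))]
shut 0.02 [(-14, np.float64(203.5)), (-8, np.float64(201.6)), (-1, np.float64(199.4)), (6, np.float64(197.2)), (12, np.float64(195.4))]
shut 0.028 [(-14, np.float64(205.5)), (-8, np.float64(203.7)), (-1, np.float64(201.5)), (6, np.float64(199.3)), (12, np.float64(197.4))]
rows from 225 cols from 316
[[106  97  88  74  60  48  41  38  38  42  53  76 108 148 177 186 187 187]
 [124 104  95  88  78  60  43  34  35  
[... 447 characters left out ...]
9  53  69  88  95  92  88  84  80  77]
 [ 66  58  57  68  78  75  67  64  64  66  72  79  79  73  69  66  61  59]
 [ 58  55  55  61  68  71  70  69  68  68  70  70  68  64  62  60  58  58]
 [ 59  59  59  60  63  65  64  64  63  63  63  63  62  60  60  59  58  63]
 [ 59  61  60  61  60  61  60  60  60  60  60  60  61  60  60  59  59  66]
 [ 60  61  61  59  61  60  60  60  59  59  59  59  60  60  60  60  59  68]
 [ 60  60  61  60  59  60  60  60  59  59  60  60  59  61  59  59  60  67]
 [ 60  60  60  61  60  59  60  59  60  59  58  60  60  61  59  60  59  65]]
3.875 [0.4567 0.055  0.1378] F [-0.09  0.33 -1.85] M [-0.007  0.022 -0.016] M.y 0.021 gap 0.239 49.9 [-3.141e+00  1.000e-03  3.026e+00]
```

The fingertip looks high on the tube, so I set it back and regrip about 8 mm lower. The gap reading will show whether the grip improves.

Request:
{"method": "send_rows", "body": {
  "increments": [
    {"jaw":255,"xyz":[0,0.1,-4],"delta_rot":[0,0,0]},
    {"jaw":255,"xyz":[0,0,-4],"delta_rot":[0,0,0]},
    {"jaw":255,"xyz":[0,0,-2],"delta_rot":[0,0,0]},
    {"jaw":255,"xyz":[0,0,-0.7],"delta_rot":[0,0,0]},
    {"jaw":255,"xyz":[0,0,0],"delta_rot":[0,0,0]}
  ]
}}

```text
time_s: 4.5
position: [0.4561, 0.0561, 0.0301]
tool_rot: [-3.141, -0.001, 3.026]
wrist_force: [0.1, 0.5, -2.4]
finger_gap: 0.239
gripper_force: 50.0
```

Request:
{"method": "send_rows", "body": {
  "increments": [
    {"jaw":255,"xyz":[0,0,-0.15],"delta_rot":[0,0,0]},
    {"jaw":0,"xyz":[0,0,0],"delta_rot":[0,0,0]},
    {"jaw":0,"xyz":[0,0,0],"delta_rot":[0,0,0]},
    {"jaw":0,"xyz":[0,0,-0.3],"delta_rot":[0,0,0]},
    {"jaw":0,"xyz":[0,0,-0.4],"delta_rot":[0,0,0]}
  ]
}}

```text
time_s: 5.12
position: [0.4565, 0.0561, 0.0217]
tool_rot: [3.142, 0.0, 3.026]
wrist_force: [0.4, -0.0, -0.5]
finger_gap: 0.998
gripper_force: 0.0
```

Request:
{"method": "send_rows", "body": {
  "increments": [
    {"jaw":255,"xyz":[0,0,0],"delta_rot":[0,0,0]},
    {"jaw":255,"xyz":[0,0,0],"delta_rot":[0,0,0]},
    {"jaw":255,"xyz":[0,0,0],"delta_rot":[0,0,0]},
    {"jaw":255,"xyz":[0,0,0],"delta_rot":[0,0,0]},
    {"jaw":255,"xyz":[0,0,0],"delta_rot":[0,0,0]}
  ]
}}

```text
time_s: 5.75
position: [0.4566, 0.0565, 0.0223]
tool_rot: [3.141, 0.001, 3.027]
wrist_force: [-1.7, 3.5, 9.3]
finger_gap: 0.298
gripper_force: 58.5
```

Request:
{"method": "send_rows", "body": {
  "increments": [
    {"jaw":0,"xyz":[0,0,0],"delta_rot":[0,0,0]},
    {"jaw":0,"xyz":[0,0,0],"delta_rot":[0,0,0]},
    {"jaw":0,"xyz":[0,0,-0.4],"delta_rot":[0,0,0]},
    {"jaw":0,"xyz":[0,0,0],"delta_rot":[0,0,0]}
  ]
}}

```text
time_s: 6.25
position: [0.4562, 0.0561, 0.0175]
tool_rot: [-3.141, -0.001, 3.026]
wrist_force: [0.2, 0.5, -0.3]
finger_gap: 0.999
gripper_force: 0.0
```

Request:
{"method": "send_rows", "body": {
  "increments": [
    {"jaw":255,"xyz":[0,0,0],"delta_rot":[0,0,0]},
    {"jaw":255,"xyz":[0,0,0],"delta_rot":[0,0,0]},
    {"jaw":255,"xyz":[0,0,0],"delta_rot":[0,0,0]},
    {"jaw":255,"xyz":[0,0,0],"delta_rot":[0,0,0]},
    {"jaw":255,"xyz":[0,0,0],"delta_rot":[0,0,0]}
  ]
}}

```text
time_s: 6.88
position: [0.4565, 0.0565, 0.0182]
tool_rot: [3.141, 0.0, 3.027]
wrist_force: [-1.0, 2.8, 7.5]
finger_gap: 0.315
gripper_force: 58.6
```

```bash
python3 -c "
from h import *
st()"
```

```text
6.875 [0.4565 0.0565 0.0182] F [-0.98  2.79  7.47] M [0.633 0.325 0.02 ] M.y 0.395 gap 0.315 58.6 [3.141 0.    3.027]
```

Request:
{"method": "send_rows", "body": {
  "increments": [
    {"jaw":255,"xyz":[0,0,1],"delta_rot":[0,0,0]},
    {"jaw":255,"xyz":[0,0,3],"delta_rot":[0,0,0]},
    {"jaw":255,"xyz":[0,0,4],"delta_rot":[0,0,0]},
    {"jaw":255,"xyz":[0,0,3],"delta_rot":[0,0,0]},
    {"jaw":255,"xyz":[0,0,0],"delta_rot":[0.9,7.95,0]}
  ]
}}

```text
time_s: 7.5
position: [0.4561, 0.0564, 0.1317]
tool_rot: [-3.141, -0.136, 3.027]
wrist_force: [-1.4, -0.2, -2.7]
finger_gap: 0.309
gripper_force: 59.6
```

Request:
{"method": "send_rows", "body": {
  "increments": [
    {"jaw":255,"xyz":[0,0,0],"delta_rot":[0.9,7.95,0]},
    {"jaw":255,"xyz":[0,0,0],"delta_rot":[0.9,7.95,0]},
    {"jaw":255,"xyz":[0,0,0],"delta_rot":[0,0,0]},
    {"jaw":255,"xyz":[0,0,0],"delta_rot":[0,0,0]},
    {"jaw":255,"xyz":[0,0,0],"delta_rot":[0,0,0]}
  ]
}}

```text
time_s: 8.12
position: [0.456, 0.0563, 0.1289]
tool_rot: [-3.141, -0.416, 3.026]
wrist_force: [-0.1, -0.0, -1.2]
finger_gap: 0.309
gripper_force: 59.6
```

Request:
{"method": "send_rows", "body": {
  "increments": [
    {"jaw":255,"xyz":[0,0,0],"delta_rot":[-0.9,-7.95,0]},
    {"jaw":255,"xyz":[0,0,0],"delta_rot":[-0.9,-7.95,0]},
    {"jaw":255,"xyz":[0,0,0],"delta_rot":[-0.9,-7.95,0]},
    {"jaw":255,"xyz":[0,0,0],"delta_rot":[0,0,0]},
    {"jaw":255,"xyz":[0,0,0],"delta_rot":[0,0,0]}
  ]
}}

```text
time_s: 8.75
position: [0.4565, 0.0562, 0.1287]
tool_rot: [3.142, 0.0, 3.026]
wrist_force: [0.3, -0.5, -2.8]
finger_gap: 0.311
gripper_force: 59.6
```

```bash
python3 -c "
from h import *
st()
for k in range(3):
  ctrl.capture('top');st()"
```

```text
8.75 [0.4565 0.0562 0.1287] F [ 0.26 -0.5  -2.79] M [ 0.039 -0.031  0.005] M.y -0.026 gap 0.311 59.6 [3.142 0.    3.026]
8.8 [0.457  0.0561 0.1283] F [ 1.05  0.15 -1.83] M [ 0.015 -0.046  0.025] M.y -0.044 gap 0.311 59.6 [ 3.142 -0.     3.026]
8.85 [0.4572 0.056  0.128 ] F [ 0.14  0.74 -3.28] M [-0.004 -0.028 -0.007] M.y -0.028 gap 0.307 59.6 [-3.142e+00 -1.000e-03  3.026e+00]
8.9 [0.4572 0.056  0.1278] F [-0.74  0.25 -1.14] M [ 0.023  0.026 -0.02 ] M.y 0.028 gap 0.308 59.6 [ 3.142e+00 -1.000e-03  3.026e+00]
```

Request:
{"method": "send_rows", "body": {
  "increments": [
    {"jaw":255,"xyz":[0,0,0],"delta_rot":[-0.9,-7.95,0]},
    {"jaw":255,"xyz":[0,0,0],"delta_rot":[-0.9,-7.95,0]},
    {"jaw":255,"xyz":[0,0,0],"delta_rot":[-0.9,-7.95,0]},
    {"jaw":255,"xyz":[0,0,0],"delta_rot":[0,0,0]},
    {"jaw":255,"xyz":[0,0,0],"delta_rot":[0,0,0]}
  ]
}}

```text
time_s: 9.52
position: [0.4576, 0.056, 0.1283]
tool_rot: [3.14, 0.417, 3.026]
wrist_force: [0.1, -0.0, -1.1]
finger_gap: 0.31
gripper_force: 59.7
```

Request:
{"method": "send_rows", "body": {
  "increments": [
    {"jaw":255,"xyz":[0,0,0],"delta_rot":[0,0,0]},
    {"jaw":255,"xyz":[0,0,0],"delta_rot":[0.9,7.95,0]},
    {"jaw":255,"xyz":[0,0,0],"delta_rot":[0.9,7.95,0]},
    {"jaw":255,"xyz":[0,0,0],"delta_rot":[0.9,7.95,0]},
    {"jaw":255,"xyz":[0,0,0],"delta_rot":[0,0,0]}
  ]
}}

```text
time_s: 10.15
position: [0.4592, 0.0557, 0.1273]
tool_rot: [-3.142, -0.002, 3.026]
wrist_force: [0.7, -0.6, -1.8]
finger_gap: 0.31
gripper_force: 59.6
```

Request:
{"method": "send_rows", "body": {
  "increments": [
    {"jaw":255,"xyz":[0,0,0],"delta_rot":[0,0,0]}
  ]
}}

```text
time_s: 10.28
position: [0.4567, 0.0561, 0.1275]
tool_rot: [-3.142, 0.001, 3.026]
wrist_force: [0.1, 0.7, -2.1]
finger_gap: 0.313
gripper_force: 59.6
```

```bash
cat >> h.py <<'E'
def my(n=8):
    v=[]
    for k in range(n):
        v.append(ctrl.state()["moment"]@np.array([.1133,.9936,0])); ctrl.capture('top')
    print("My mean",np.mean(v).round(4),"sd",np.std(v).round(3))
E
python3 -c "
from h import *
my();st()"
```

```text
My mean 0.0005 sd 0.038
10.675 [0.4562 0.0562 0.1281] F [-0.38  0.33 -2.2 ] M [ 0.009  0.003 -0.029] M.y 0.004 gap 0.313 59.6 [-3.142e+00  1.000e-03  3.026e+00]
```

Left tube: the moment difference is about 0.02, within noise, so it is silent. I lay it back and go to the middle one.

Request:
{"method": "send_rows", "body": {
  "increments": [
    {"jaw":255,"xyz":[0,0,-4],"delta_rot":[0,0,0]},
    {"jaw":255,"xyz":[0,0,-4],"delta_rot":[0,0,0]},
    {"jaw":255,"xyz":[0,0,-2],"delta_rot":[0,0,0]},
    {"jaw":255,"xyz":[0,0,-0.8],"delta_rot":[0,0,0]},
    {"jaw":255,"xyz":[0,0,-0.2],"delta_rot":[0,0,0]}
  ]
}}

```text
time_s: 11.3
position: [0.4563, 0.0565, 0.0182]
tool_rot: [3.141, -0.0, 3.027]
wrist_force: [-6.4, 4.4, 14.1]
finger_gap: 0.31
gripper_force: 61.2
```

Request:
{"method": "send_rows", "body": {
  "increments": [
    {"jaw":255,"xyz":[0,0,0],"delta_rot":[0,0,0]},
    {"jaw":0,"xyz":[0,0,0],"delta_rot":[0,0,0]},
    {"jaw":0,"xyz":[0,0,0],"delta_rot":[0,0,0]},
    {"jaw":0,"xyz":[0,0,0],"delta_rot":[0,0,0]},
    {"jaw":0,"xyz":[0,0,3],"delta_rot":[0,0,0]}
  ]
}}

```text
time_s: 11.92
position: [0.4553, 0.0561, 0.0471]
tool_rot: [-3.141, -0.003, 3.026]
wrist_force: [0.9, 0.6, 0.8]
finger_gap: 0.999
gripper_force: 0.0
```

Request:
{"method": "send_rows", "body": {
  "increments": [
    {"jaw":0,"xyz":[0,0,5],"delta_rot":[0,0,0]},
    {"jaw":0,"xyz":[-0.2,-2,1],"delta_rot":[0,0,0]},
    {"jaw":0,"xyz":[-0.5,-4,0],"delta_rot":[0,0,0]},
    {"jaw":0,"xyz":[-0.5,-4,0],"delta_rot":[0,0,0]},
    {"jaw":0,"xyz":[-0.1,-0.9,-2],"delta_rot":[0,0,0]}
  ]
}}

```text
time_s: 12.55
position: [0.4442, -0.055, 0.0886]
tool_rot: [-3.141, 0.003, 3.024]
wrist_force: [-0.8, -0.2, -0.9]
finger_gap: 1.0
gripper_force: 0.0
```

```bash
python3 -c "
from h import *
st()
b=ctrl.capture('side')[130:330,240:440];st()
cv2.imwrite('pics/p1.png',cv2.cvtColor(cv2.resize(b,None,fx=2.9,fy=2.9,interpolation=cv2.INTER_CUBIC),cv2.COLOR_RGB2BGR))"
```

```text
12.55 [ 0.4442 -0.055   0.0886] F [-0.79 -0.24 -0.87] M [-0.017 -0.042  0.02 ] M.y -0.044 gap 1.0 0.0 [-3.141e+00  3.000e-03  3.024e+00]
12.6 [ 0.4428 -0.0546  0.086 ] F [-1.19 -0.23 -3.9 ] M [ 0.056  0.099 -0.005] M.y 0.105 gap 1.002 0.0 [-3.141e+00 -1.000e-03  3.024e+00]
```

View pics/p1.png

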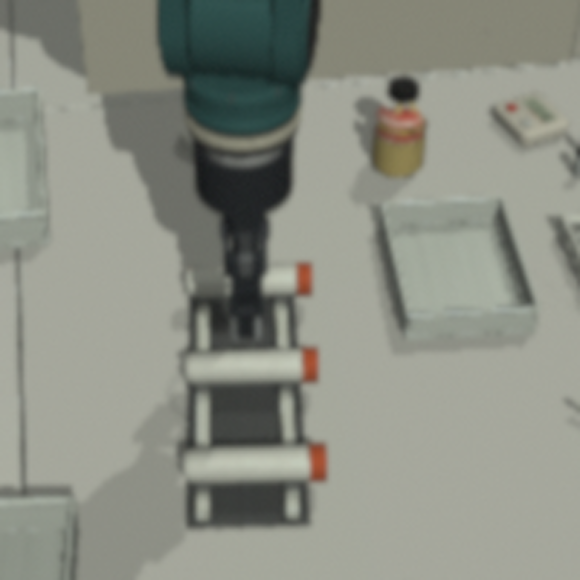

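The left tube is back in its place, cap at the same position. I take the middle tube next.

Request:
{"method": "send_rows", "body": {
  "increments": [
    {"jaw":0,"xyz":[0,0,-3],"delta_rot":[0,0,0]},
    {"jaw":0,"xyz":[0,0,-3],"delta_rot":[0,0,0]},
    {"jaw":0,"xyz":[0,0,-0.9],"delta_rot":[0,0,0]},
    {"jaw":0,"xyz":[0,0,0],"delta_rot":[0,0,0]},
    {"jaw":255,"xyz":[0,0,0],"delta_rot":[0,0,0]}
  ]
}}

```text
time_s: 13.22
position: [0.4441, -0.0529, 0.0198]
tool_rot: [-3.141, 0.001, 3.027]
wrist_force: [-0.7, -0.3, 0.6]
finger_gap: 0.816
gripper_force: 0.0
```

Request:
{"method": "send_rows", "body": {
  "increments": [
    {"jaw":255,"xyz":[0,0,0],"delta_rot":[0,0,0]},
    {"jaw":255,"xyz":[0,0,0],"delta_rot":[0,0,0]},
    {"jaw":255,"xyz":[0,0,0],"delta_rot":[0,0,0]},
    {"jaw":255,"xyz":[0,0,0],"delta_rot":[0,0,0]}
  ]
}}

```text
time_s: 13.72
position: [0.4437, -0.0527, 0.0195]
tool_rot: [3.141, 0.001, 3.026]
wrist_force: [-1.6, 2.9, 11.2]
finger_gap: 0.31
gripper_force: 58.3
```

Request:
{"method": "send_rows", "body": {
  "increments": [
    {"jaw":255,"xyz":[0,0,1],"delta_rot":[0,0,0]},
    {"jaw":255,"xyz":[0,0,3],"delta_rot":[0,0,0]},
    {"jaw":255,"xyz":[0,0,4],"delta_rot":[0,0,0]},
    {"jaw":255,"xyz":[0,0,3],"delta_rot":[0,0,0]},
    {"jaw":255,"xyz":[0,0,0],"delta_rot":[0.9,7.95,0]}
  ]
}}

```text
time_s: 14.35
position: [0.4431, -0.0529, 0.1326]
tool_rot: [-3.14, -0.136, 3.026]
wrist_force: [-0.0, -0.8, -2.6]
finger_gap: 0.307
gripper_force: 59.7
```

Request:
{"method": "send_rows", "body": {
  "increments": [
    {"jaw":255,"xyz":[0,0,0],"delta_rot":[0.9,7.95,0]},
    {"jaw":255,"xyz":[0,0,0],"delta_rot":[0.9,7.95,0]},
    {"jaw":255,"xyz":[0,0,0],"delta_rot":[0,0,0]},
    {"jaw":255,"xyz":[0,0,0],"delta_rot":[0,0,0]},
    {"jaw":255,"xyz":[0,0,0],"delta_rot":[0,0,0]}
  ]
}}

```text
time_s: 14.98
position: [0.443, -0.0528, 0.1298]
tool_rot: [-3.14, -0.416, 3.026]
wrist_force: [-0.4, 0.7, -1.5]
finger_gap: 0.308
gripper_force: 59.8
```

Request:
{"method": "send_rows", "body": {
  "increments": [
    {"jaw":255,"xyz":[0,0,0],"delta_rot":[-0.9,-7.95,0]},
    {"jaw":255,"xyz":[0,0,0],"delta_rot":[-0.9,-7.95,0]},
    {"jaw":255,"xyz":[0,0,0],"delta_rot":[-0.9,-7.95,0]},
    {"jaw":255,"xyz":[0,0,0],"delta_rot":[0,0,0]},
    {"jaw":255,"xyz":[0,0,0],"delta_rot":[0,0,0]}
  ]
}}

```text
time_s: 15.6
position: [0.4436, -0.053, 0.1297]
tool_rot: [-3.141, 0.0, 3.026]
wrist_force: [1.0, -0.2, -2.5]
finger_gap: 0.308
gripper_force: 59.8
```

```bash
python3 -c "
from h import *
my(10);st()"
```

```text
My mean 0.0391 sd 0.029
16.1 [ 0.4435 -0.0528  0.1287] F [ 0.05 -0.39 -1.87] M [0.009 0.067 0.013] M.y 0.067 gap 0.309 59.8 [ 3.141e+00 -1.000e-03  3.026e+00]
```

Request:
{"method": "send_rows", "body": {
  "increments": [
    {"jaw":255,"xyz":[0,0,0],"delta_rot":[-0.9,-7.95,0]},
    {"jaw":255,"xyz":[0,0,0],"delta_rot":[-0.9,-7.95,0]},
    {"jaw":255,"xyz":[0,0,0],"delta_rot":[-0.9,-7.95,0]},
    {"jaw":255,"xyz":[0,0,0],"delta_rot":[0,0,0]},
    {"jaw":255,"xyz":[0,0,0],"delta_rot":[0,0,0]}
  ]
}}

```text
time_s: 16.73
position: [0.4445, -0.0534, 0.1297]
tool_rot: [3.141, 0.418, 3.026]
wrist_force: [-0.2, -0.6, -1.7]
finger_gap: 0.306
gripper_force: 59.9
```

Request:
{"method": "send_rows", "body": {
  "increments": [
    {"jaw":255,"xyz":[0,0,0],"delta_rot":[0,0,0]},
    {"jaw":255,"xyz":[0,0,0],"delta_rot":[0.9,7.95,0]},
    {"jaw":255,"xyz":[0,0,0],"delta_rot":[0.9,7.95,0]},
    {"jaw":255,"xyz":[0,0,0],"delta_rot":[0.9,7.95,0]},
    {"jaw":255,"xyz":[0,0,0],"delta_rot":[0,0,0]}
  ]
}}

```text
time_s: 17.35
position: [0.4461, -0.0534, 0.1283]
tool_rot: [3.141, -0.002, 3.027]
wrist_force: [-0.2, 0.0, -1.5]
finger_gap: 0.308
gripper_force: 59.8
```

Request:
{"method": "send_rows", "body": {
  "increments": [
    {"jaw":255,"xyz":[0,0,0],"delta_rot":[0,0,0]}
  ]
}}

```text
time_s: 17.48
position: [0.4436, -0.0528, 0.1285]
tool_rot: [3.141, 0.001, 3.027]
wrist_force: [-0.4, -0.3, -1.0]
finger_gap: 0.307
gripper_force: 59.8
```

```bash
python3 -c "
from h import *
my(10);st()"
```

```text
My mean -0.0283 sd 0.036
17.975 [ 0.4434 -0.0529  0.129 ] F [-1.03 -0.48 -2.17] M [-0.017  0.013  0.031] M.y 0.011 gap 0.304 59.8 [-3.142  0.     3.026]
```

Middle tube: the difference is about +0.07, so probably this one. I repeat it to be sure.

Request:
{"method": "send_rows", "body": {
  "increments": [
    {"jaw":255,"xyz":[0,0,0],"delta_rot":[0.9,7.95,0]},
    {"jaw":255,"xyz":[0,0,0],"delta_rot":[0.9,7.95,0]},
    {"jaw":255,"xyz":[0,0,0],"delta_rot":[0.9,7.95,0]},
    {"jaw":255,"xyz":[0,0,0],"delta_rot":[0,0,0]},
    {"jaw":255,"xyz":[0,0,0],"delta_rot":[0,0,0]}
  ]
}}

```text
time_s: 18.6
position: [0.4434, -0.0528, 0.1289]
tool_rot: [-3.141, -0.416, 3.026]
wrist_force: [-0.2, -0.5, -2.0]
finger_gap: 0.312
gripper_force: 59.9
```

Request:
{"method": "send_rows", "body": {
  "increments": [
    {"jaw":255,"xyz":[0,0,0],"delta_rot":[0,0,0]},
    {"jaw":255,"xyz":[0,0,0],"delta_rot":[-0.9,-7.95,0]},
    {"jaw":255,"xyz":[0,0,0],"delta_rot":[-0.9,-7.95,0]},
    {"jaw":255,"xyz":[0,0,0],"delta_rot":[-0.9,-7.95,0]},
    {"jaw":255,"xyz":[0,0,0],"delta_rot":[0,0,0]}
  ]
}}

```text
time_s: 19.23
position: [0.441, -0.0522, 0.1303]
tool_rot: [-3.141, 0.003, 3.026]
wrist_force: [0.1, 0.2, -2.4]
finger_gap: 0.307
gripper_force: 59.9
```

Request:
{"method": "send_rows", "body": {
  "increments": [
    {"jaw":255,"xyz":[0,0,0],"delta_rot":[0,0,0]},
    {"jaw":255,"xyz":[0,0,0],"delta_rot":[0,0,0]}
  ]
}}

```text
time_s: 19.48
position: [0.4442, -0.0531, 0.1289]
tool_rot: [-3.142, -0.001, 3.026]
wrist_force: [-0.1, 0.2, -1.8]
finger_gap: 0.306
gripper_force: 59.9
```

```bash
python3 -c "
from h import *
my(24)"
```

```text
My mean 0.0326 sd 0.032
```

Request:
{"method": "send_rows", "body": {
  "increments": [
    {"jaw":255,"xyz":[0,0,0],"delta_rot":[-0.9,-7.95,0]},
    {"jaw":255,"xyz":[0,0,0],"delta_rot":[-0.9,-7.95,0]},
    {"jaw":255,"xyz":[0,0,0],"delta_rot":[-0.9,-7.95,0]},
    {"jaw":255,"xyz":[0,0,0],"delta_rot":[0,0,0]},
    {"jaw":255,"xyz":[0,0,0],"delta_rot":[0,0,0]}
  ]
}}

```text
time_s: 21.3
position: [0.4444, -0.0534, 0.1297]
tool_rot: [3.141, 0.418, 3.026]
wrist_force: [0.0, -0.6, -2.0]
finger_gap: 0.308
gripper_force: 60.0
```

Request:
{"method": "send_rows", "body": {
  "increments": [
    {"jaw":255,"xyz":[0,0,0],"delta_rot":[0,0,0]},
    {"jaw":255,"xyz":[0,0,0],"delta_rot":[0.9,7.95,0]},
    {"jaw":255,"xyz":[0,0,0],"delta_rot":[0.9,7.95,0]},
    {"jaw":255,"xyz":[0,0,0],"delta_rot":[0.9,7.95,0]},
    {"jaw":255,"xyz":[0,0,0],"delta_rot":[0,0,0]}
  ]
}}

```text
time_s: 21.92
position: [0.4461, -0.0534, 0.1283]
tool_rot: [3.142, -0.002, 3.027]
wrist_force: [0.4, 0.4, -2.3]
finger_gap: 0.307
gripper_force: 59.9
```

Request:
{"method": "send_rows", "body": {
  "increments": [
    {"jaw":255,"xyz":[0,0,0],"delta_rot":[0,0,0]},
    {"jaw":255,"xyz":[0,0,0],"delta_rot":[0,0,0]}
  ]
}}

```text
time_s: 22.18
position: [0.4428, -0.0527, 0.129]
tool_rot: [-3.142, 0.001, 3.026]
wrist_force: [-0.7, -0.7, -3.0]
finger_gap: 0.306
gripper_force: 59.9
```

```bash
python3 -c "
from h import *
my(24);st()"
```

```text
My mean -0.0377 sd 0.035
23.375 [ 0.4434 -0.0528  0.1289] F [-0.06 -1.13 -1.78] M [ 0.024 -0.038  0.01 ] M.y -0.035 gap 0.307 59.9 [3.142 0.    3.026]
```

The +0.07 swing repeats while the left tube showed none, so the middle tube rattles. I bring it over the small tray.

Request:
{"method": "send_rows", "body": {
  "increments": [
    {"jaw":255,"xyz":[1,0.5,2],"delta_rot":[0,0,0]},
    {"jaw":255,"xyz":[2.5,1.3,2],"delta_rot":[0,0,0]},
    {"jaw":255,"xyz":[3,1.6,0],"delta_rot":[0,0,0]},
    {"jaw":255,"xyz":[3,1.6,0],"delta_rot":[0,0,0]},
    {"jaw":255,"xyz":[3,1.6,0],"delta_rot":[0,0,0]}
  ]
}}

```text
time_s: 24.0
position: [0.5694, 0.0138, 0.1688]
tool_rot: [-3.142, 0.0, 3.026]
wrist_force: [-0.2, -0.2, -1.0]
finger_gap: 0.305
gripper_force: 60.0
```

Request:
{"method": "send_rows", "body": {
  "increments": [
    {"jaw":255,"xyz":[3,1.6,0],"delta_rot":[0,0,0]},
    {"jaw":255,"xyz":[3,1.6,0],"delta_rot":[0,0,0]},
    {"jaw":255,"xyz":[2,1.1,0],"delta_rot":[0,0,0]},
    {"jaw":255,"xyz":[0.75,0.5,0],"delta_rot":[0,0,0]},
    {"jaw":255,"xyz":[0,0,0],"delta_rot":[0,0,0]}
  ]
}}

```text
time_s: 24.62
position: [0.6558, 0.0612, 0.1686]
tool_rot: [-3.141, -0.001, 3.027]
wrist_force: [-0.3, 0.3, -1.8]
finger_gap: 0.308
gripper_force: 59.9
```

Request:
{"method": "send_rows", "body": {
  "increments": [
    {"jaw":255,"xyz":[0,0,0],"delta_rot":[0,0,0]},
    {"jaw":255,"xyz":[0,0,0],"delta_rot":[0,0,0]},
    {"jaw":255,"xyz":[0,0,0],"delta_rot":[0,0,0]}
  ]
}}

```text
time_s: 25.0
position: [0.6557, 0.0609, 0.1692]
tool_rot: [-3.142, 0.0, 3.026]
wrist_force: [1.4, 0.7, -2.1]
finger_gap: 0.306
gripper_force: 59.9
```

```bash
python3 -c "
from h import *
st()
b=ctrl.capture('side')[110:330,240:460];st()
i=ctrl.camera_info('side');K=i['K'];T=i['camera_from_world']
for p in([.656,.061,.03],[.656+.0566,.061-.0065,.18]):
    q=K@(T[:3,:3]@np.array(p)+T[:3,3]);print(p,((q[:2]/q[2])-[240,110])*2.7)
cv2.imwrite('pics/f.png',cv2.cvtColor(cv2.resize(b,None,fx=2.7,fy=2.7,interpolation=cv2.INTER_CUBIC),cv2.COLOR_RGB2BGR))"
```

```text
25.0 [0.6557 0.0609 0.1692] F [ 1.37  0.75 -2.08] M [ 0.03  -0.05  -0.008] M.y -0.046 gap 0.306 59.9 [-3.142  0.     3.026]
25.05 [0.6558 0.0609 0.1691] F [-0.63  0.02 -1.13] M [ 0.004 -0.078  0.01 ] M.y -0.077 gap 0.306 59.9 [3.142 0.    3.026]
[0.656, 0.061, 0.03] [418.64120389 288.91398857]
[0.7126, 0.0545, 0.18] [495.91366785 165.68110185]
```

View pics/f.png

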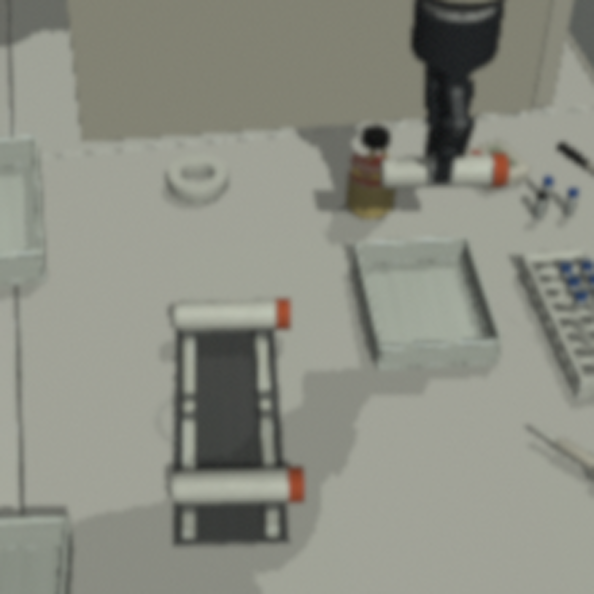

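The tube is held level above the small tray: cap at (501,170), rim centre near (421,293). The other two tubes are in the cradle. A small nudge, settle, then hand in.

Request:
{"method": "send_rows", "body": {
  "increments": [
    {"jaw":255,"xyz":[0,-0.2,0.2],"delta_rot":[0,0,0]},
    {"jaw":255,"xyz":[0,0,0],"delta_rot":[0,0,0]},
    {"jaw":255,"xyz":[0,0,0],"delta_rot":[0,0,0]},
    {"jaw":255,"xyz":[0,0,0],"delta_rot":[0,0,0]},
    {"jaw":255,"xyz":[0,0,0],"delta_rot":[0,0,0]}
  ]
}}

```text
time_s: 25.68
position: [0.6559, 0.0592, 0.1709]
tool_rot: [-3.142, -0.0, 3.026]
wrist_force: [-1.3, 1.0, -1.3]
finger_gap: 0.308
gripper_force: 60.0
```

```bash
python3 -c "
from h import *
st();print(ctrl.sign_off())"
```

```text
25.675 [0.6559 0.0592 0.1709] F [-1.32  1.   -1.28] M [-0.014 -0.004 -0.027] M.y -0.006 gap 0.308 60.0 [-3.142 -0.     3.026]
the job is handed in; nothing more can be done
None
```

I handed in the middle tube as the rattler, held level about 15 cm above the smallest tray; its moment swung 0.07 N m in both rocking tests (0.1 expected), the left tube showed none and is back in its place, and I did not test the right one.

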